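# Lock the sliding gate behind the tube rack

## Robot

A 6-joint arm with a two-finger parallel gripper is mounted at the origin on the work surface. World frame = base frame: x ahead of the robot, y to its left, z up, the work surface at z = 0. Lengths are in mm, angles in rad, forces in N, time in s.
With the tool pointing down it reaches from about 350 to 975 mm from the base axis. Payload 7.1 kg.
Tool frame: the origin (TCP) lies on the front face of the gripper's body, between the roots of the fingers; the fingertips stand 80 mm ahead of it and the grasp point (between the pads) lies 61 mm ahead of it; z points along the fingers, y is the line along which they close (so a half turn about z gives the same grasp; the last joint's range is limited). The gripper opens to 88 mm and grips with 3 to 60 N. Pads are 20 mm wide; open, the fingers measure 115 mm over their backs; the gripper's body (75 mm by 178 mm) begins 61 mm behind the grasp point.
Start: joints at [1.233, 0.423, 1.63, -0, 1.089, -0.019], TCP at [195.86, 593.502, 302.675] pointing down, gripper open.
Joint ranges: [-3, 3], [-0.9, 2.11], [0.09, 2.58], [-1.31, 4.45], [0.11, 2.69], [-2.54, 2.54]. Speed limits (rad/s): [2.39, 2.39, 3.01, 3.14, 3.14, 3.14].

## Interface

Orientations are given as a rotation vector (axis times angle).
In Python, from workcell import readout, vision, close_job gives the robot as it stands.
- The arm moves only by the tool servo_tool, never from a script. Its argument "plan" is a list that holds one entry, the list of rows, each a list of 7 numbers: the gripper command: -1 is fully open, 1 is shut, values between are in proportion, then the shift along the world's x, y, z in units of 40 mm (1.0 is 40 mm), then the turn, a rotation vector about the world's x, y, z in units of 5 degrees (1.0 is 5 degrees). A call has 1 to 5 rows; each row shifts and turns the commanded pose from where the row before left it; what a row does not reach is not made up. A row lasts 1/12 s, in which the tool goes at most 41.7 mm and 7.16 degrees, less where a joint would pass 70% of its speed; a pose out of reach is approached as far as the arm can. A call is refused whole if a number of a shift passes 1 or a number of a turn 1, either way. A call with a gripper value outside its range is refused whole. The fingers move at their own pace and stop on an object; the grip force is fixed at half the most. Time passes only in rows, so rows that do not move let the fingers close. It gives the time, the measured TCP pose, the force, the opening and the grip force at its end, in the units of the state.
- readout.get_obs(): the state, without advancing time (a new reading comes with each control period).
- vision.get_image(name): name is "side" or "top"; returns the picture (480x640x3 uint8, red, green, blue); there is no depth.
- vision.camera_params(name): a dict with "fx", "fy", "cx", "cy" (pixels), "D" ([k1, k2, p1, p2, k3] as OpenCV has them; the pictures are not rectified), "rvec" (rotation vector, rad) and "tvec" (3), from world to camera coordinates, as OpenCV has them. Camera axes: x right, y down, z forward; pixel columns grow to the right and rows downward; lengths in mm; the calibration is good to about 2 mm. A picture is of the moment at which its call begins. camera_params takes no time and is no camera call.
- close_job(): hands the job in; it is judged then, once.
The state is a dict: "t": time; "qpos": joint angles; "qvel": joint speeds; "joint_torque": joint torques, N m; "ee_pos": TCP position; "orientation": TCP orientation; "ft_force": force on the tool from outside, world axes, zero at the start; "moment": the same for the moment, N m; "width": finger opening in mm; "grasp_force": force on a finger pad.
Only numpy, scipy, OpenCV 4.12 (cv2) and the standard library are available. Lean on these libraries where they do the work, as an engineer would, in place of code of your own. Each camera call takes 0.05 s, during which the arm holds its last target. There are 200 camera calls.

## Task

A foam rack of blood tubes stands loose in the steel rack cradle. Pull up the black spring-plunger knob, slide the gate up behind that rack so that the rack goes to the end stop, and let the pin drop fully into the last hole that the rack lets the gate reach, so that the rack is held between gate and end stop with only a little play (about a centimetre). Work gently: do not force the pin sideways or squeeze the rack, leave the other things on the counter where they are, and let go at the end.

Things in the scene. Friction and masses are not known exactly. Their poses are not given: they have to be found in the camera images.
- stop_face (a point): Centre of the inner face of the fixed end stop of the cradle, a fixed stainless frame 340 mm long; 25 mm above the counter. Axes: x = slide direction, from the gate towards the end stop; y = sideways from the rack channel to the guide rail; z = up. The channel runs along x at y = 0 between side strips 16 mm high, 66 mm apart. The end stop is 50 mm high.
- search2 (a point): Point on top of the aluminium hole strip of the guide rail (28 mm above the counter, 75 mm to the +y side of the channel's middle; axes as stop_face), shortly BEFORE the second hole, which is for the LONG rack. The strip is bolted on with play that is not measured: the hole's centre lies 2 to 14 mm further along +x, so feel for it. The rack then has 2 to 14 mm of play.
- search3 (a point): The same for the third hole, which is for the SHORT rack: 34 mm further along x; that hole's centre also lies 2 to 14 mm beyond this point along +x (all holes shift together). Holes are 10 mm wide along x, so the pin has 1 mm of room either way, and 7 mm of depth. A first hole is 34 mm before the second, and before that is a parking slot, 32 mm long.
- gate: The sliding gate: an aluminium sleeve (50 mm long, 34 mm wide, 37 mm high) on the guide rail with an upright plate. Origin on the plunger's axis at counter height; axes as stop_face. Slides only along x, friction about 1.5 N. It starts 55 to 65 mm before search2 with the pin down in the parking slot. Force between gate and rack must stay below 20 N.
- gate_face (a point): Centre of the front face of the gate's plate, which is 55 mm high across the channel; 25 mm above the counter; axes as stop_face. This face is 27 mm ahead (+x) of the plunger's axis and 75 mm to its -y side; it pushes the rack.
- plunger (a joint): Lift of the plunger (knob and pin together) against its spring, m; 0 = pin fully down in a hole, 0.007 = pin tip resting on top of the strip between holes, 0.015 = upper stop. The spring pushes down with about 4 N at 0 and 8.5 N at 0.015.
- knob (a point): Middle of the plunger's black round knob, 26 mm in diameter (28 mm rim at its top) and 22 mm high, upright, on top of the gate's sleeve; its middle is 67 mm above the counter when the pin is down and rises with the plunger. Below the knob is an 18 mm barrel; the flat top of the sleeve is 30 mm below the knob's middle. The knob slides up and down only; it is rigid with the gate sideways.
- pin: The plunger's steel pin, 8 mm in diameter, inside the gate's sleeve under the knob; its tip is 21 mm above the counter when down. The origin is on the plunger's axis at counter height when the pin is down. Sideways force on the pin must stay below 30 N.
- rack_long: White foam rack, 120 x 60 x 45 mm, with capped tubes standing in it up to 99 mm high, 0.25 to 0.5 kg; origin at the centre of its underside, x along its length, parallel to the cradle's x. One of the two racks stands in the cradle's channel, the other on the bare counter about 115 mm to the side of it.
- rack_short: White foam rack like the long one but 86 x 60 x 45 mm; same origin and axes. Either rack may be the one in the channel.
- bottle_mid (a point): Bystander: white bottle, 52 mm in diameter, 130 mm high; point on its axis half-way up.
- jar_mid (a point): Bystander: clear jar, 56 mm in diameter, 65 mm high, in the channel behind the gate; point on its axis half-way up.
- tape: Bystander: roll of paper tape lying flat, 60 mm in diameter, 19 mm high; origin at the centre of its underside.
- timer: Bystander: flat white timer, 62 x 62 x 16 mm; origin at the centre of its underside.
- marker: Bystander: marker pen, 135 mm long, 13 mm thick; origin on its underside.
There are look-alikes about, which are no part of the job. What is shaped like the rack_long but pink is not meant.

How it is judged:
By the outcome, as a careful person would: the job done as asked, in the order asked, and still so for the second after the job is handed in, with the robot touching nothing.
It also fails if it takes over 40 s, if anything falls off the work surface, if the arm or the gripper's body presses on something with over 40 N, if the wrist force passes 120 N, or if a joint passes its speed limit or range.

## Working session

There is one attempt and no reset: what is moved stays moved. The work goes in short steps, Python scripts to look and compute and a tool call to move; the robot and the scene stay as the last step left them, time stands still between calls to the robot, and variables do not carry over. Pictures are saved under pics/ and viewed, at most 10 in all, crops included, and the job is handed in when it is done.

Besides the shell and the picture viewer there is one more tool, called after "Emit:" by a JSON object that holds its "method" and its "body". servo_tool: Moves the arm, as the interface text tells. Its arguments: {"type":"object","properties":{"plan":{"type":"array"}},"required":["plan"]}

```bash
mkdir -p pics; cat > h.py <<'E'
import numpy as np, cv2
from workcell import readout, vision, close_job
def grab(n,f):
    im=vision.get_image(n); cv2.imwrite('pics/'+f,cv2.cvtColor(im,cv2.COLOR_RGB2BGR)); return im
def ray(n,px):
    p=vision.camera_params(n); K=np.array([[p['fx'],0,p['cx']],[0,p['fy'],p['cy']],[0,0,1.]])
    R=cv2.Rodrigues(np.array(p['rvec'],float))[0]; t=np.array(p['tvec'],float)
    u=cv2.undistortPoints(np.array([[px]],float),K,np.array(p['D'],float))[0,0]
    return -R.T@t, R.T@np.array([u[0],u[1],1.])
def onz(n,px,z):
    c,d=ray(n,px); return c+d*(z-c[2])/d[2]
def proj(n,P):
    p=vision.camera_params(n); K=np.array([[p['fx'],0,p['cx']],[0,p['fy'],p['cy']],[0,0,1.]])
    return cv2.projectPoints(np.array(P,float).reshape(-1,3),np.array(p['rvec'],float),np.array(p['tvec'],float),K,np.array(p['D'],float))[0][:,0]
E
python3 -c "
from h import *
grab('side','s0.png');grab('top','t0.png');o=readout.get_obs()
print({k:np.round(v,3) for k,v in o.items()})
for n in('side','top'):print(n,ray(n,(320,240)))"
```

```text
{'t': np.float64(0.1), 'qpos': array([ 1.233,  0.424,  1.631, -0.   ,  1.089, -0.019]), 'qvel': array([-0.   , -0.001, -0.001,  0.002,  0.   ,  0.   ]), 'joint_torque': array([-0.0000e+00, -5.4562e+01, -2.7433e+01,  6.5000e-02,  1.9000e-02,
       -0.0000e+00]), 'ee_pos': array([195.734, 593.142, 301.97 ]), 'orientation': array([-4.990e-01, -3.102e+00,  2.000e-03]), 'ft_force': array([-0.099,  0.545,  0.588]), 'moment': array([ 0.046, -0.021,  0.013]), 'grasp_force': np.float64(0.0), 'width': np.float64(87.911)}
side (array([ -33.40169825, -607.26495921,  561.94457222]), array([ 0.57065865,  0.64421398, -0.50943689]))
top (array([ 384.71085598,   35.41004674, 1054.9709835 ]), array([ 0.14053447, -0.01750275, -0.98996015]))
```

View pics/t0.png

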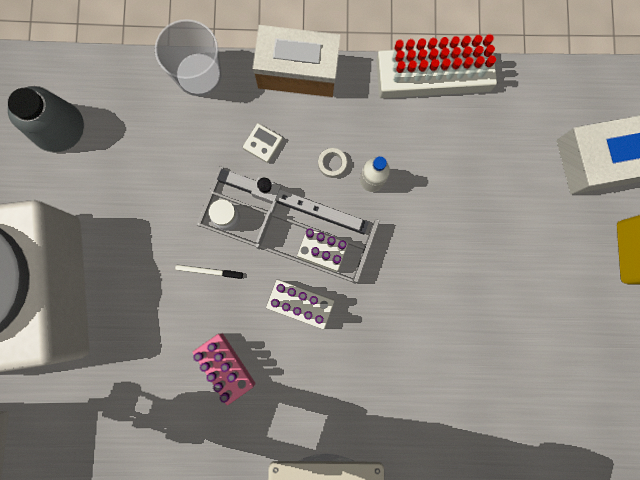

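View pics/s0.png

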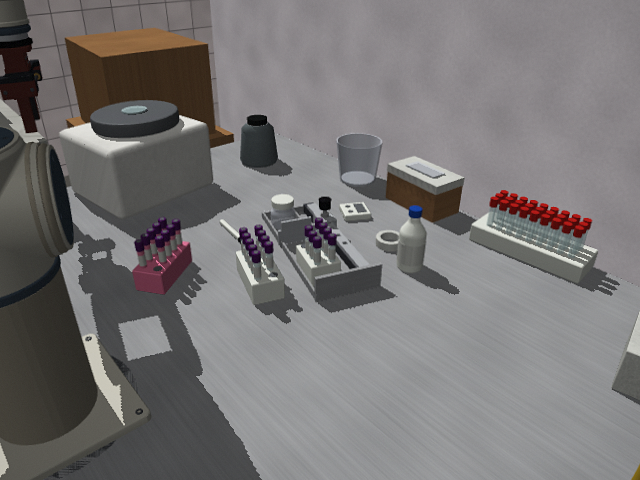

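The black knob is at top (264,185) and side (325,203). A white rack is in the channel at top (323,250), another is on the counter at (300,303), and the pink look-alike is at (223,368). The other black round thing is the dark bottle cap at top (25,103). The knob I want is the one on the rail.

```bash
python3 -c "
from h import *
im=cv2.imread('pics/t0.png')[160:290,190:400]
cv2.imwrite('pics/c0.png',cv2.resize(im,None,fx=3.8,fy=3.8,interpolation=cv2.INTER_CUBIC))
g=cv2.cvtColor(cv2.imread('pics/t0.png'),cv2.COLOR_BGR2GRAY)
def blob(f,x0,x1,y0,y1,th=45):
    g=cv2.cvtColor(cv2.imread(f),cv2.COLOR_BGR2GRAY)[y0:y1,x0:x1]
    n,l,s,c=cv2.connectedComponentsWithStats((g<th).astype(np.uint8)); i=1+np.argmax(s[1:,4]); return c[i]+[x0,y0],s[i]
a=blob('pics/t0.png',250,280,172,198);b=blob('pics/s0.png',312,338,192,222);print(a,b)
c1,d1=ray('top',a[0]);c2,d2=ray('side',b[0])
s=np.linalg.lstsq(np.c_[d1,-d2],c2-c1,rcond=None)[0];print(c1+d1*s[0],c2+d2*s[1],onz('top',a[0],78))
"
```

```text
(array([264.12962963, 184.82098765]), array([  7,   6,  14,  15, 162], dtype=int32)) (array([324.35915493, 203.0915493 ]), array([  7,   5,  12,  14, 142], dtype=int32))
[631.14675681 127.79521592  68.12932262] [630.08255863 128.62868012  67.94159554] [628.68183324 126.87115258  78.        ]
```

View pics/c0.png

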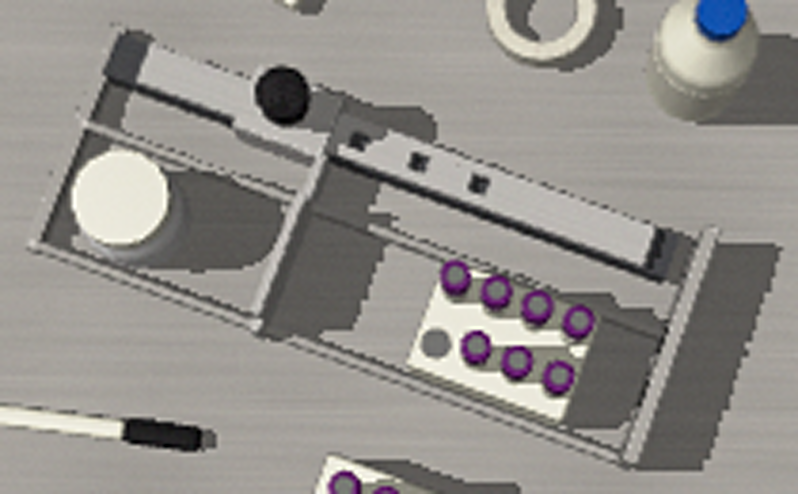

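The crop shows the black knob at crop (282,95) on the sleeve. The three strip holes are at (358,141), (419,162) and (479,184), and the end stop runs from (710,235) to (630,465). The channel rack is a 2x4 pattern and probably the short one. Next I'll check its length.

```bash
python3 -c "
from h import *
f=lambda u,v:(190+(u+.5)/3.8-.5,160+(v+.5)/3.8-.5)
P=lambda u,v,z:onz('top',f(u,v),z)
h=[P(358,141,28),P(419,162,28),P(479,184,28)]
print('holes',np.round(h,1),np.linalg.norm(h[1]-h[0]),np.linalg.norm(h[2]-h[1]))
e1=P(28,243,16);e2=P(618,462,16);d=e2-e1;print('strip edge',d/np.linalg.norm(d),np.linalg.norm(d))
s1=P(712,230,50);s2=P(630,465,50);print('stop top',s1,s2)
d=h[2]-h[0];print('holes dir',d/np.linalg.norm(d))
x=(e2-e1);x[2]=0;x/=np.linalg.norm(x);y=np.array([-x[1],x[0],0]);print('ang',np.arctan2(x[1],x[0]))
k=np.array([630.5,128.2,68])
for n,p in dict(knob=k,h1=h[0],h2=h[1],h3=h[2],rackBL=P(407,367,45),rackBR=P(562,420,45),rackTL=P(440,265,45),plate1=P(335,105,55),plate2=P(262,330,55),stop1=s1,stop2=s2,jar=P(120,198,65)).items(): print(n,np.round(p,1),'along',round((p-k)@x,1),'side',round((p-k)@y,1))
"
```

```text
holes [[617.3  91.3  28. ]
 [606.6  58.8  28. ]
 [595.2  26.8  28. ]] 34.25631080810179 33.895422700970485
strip edge [-0.33487414 -0.94226287  0.        ] 332.3706843771452
stop top [568.57027805 -93.84333068  50.        ] [446.68744061 -51.77547485  50.        ]
holes dir [-0.32411753 -0.94601682  0.        ]
ang -1.9122679767778457
knob [630.5 128.2  68. ] along 0.0 side 0.0
h1 [617.3  91.3  28. ] along 39.2 side -0.0
h2 [606.6  58.8  28. ] along 73.5 side 0.7
h3 [595.2  26.8  28. ] along 107.3 side 0.7
rackBL [495.4  62.5  45. ] along 107.2 side -105.2
rackBR [469.4 -17.3  45. ] along 191.1 side -103.0
rackTL [548.7  46.5  45. ] along 104.4 side -49.7
plate1 [630.  102.1  55. ] along 24.7 side 8.3
plate2 [512.1 136.2  55. ] along 32.1 side -114.2
stop1 [568.6 -93.8  50. ] along 230.0 side 16.0
stop2 [446.7 -51.8  50. ] along 231.1 side -112.9
jar [577.1 208.9  65. ] along -58.2 side -77.3
```

```bash
python3 -c "
from h import *
from scipy.spatial.transform import Rotation as Ro
o=readout.get_obs();R=Ro.from_rotvec(o['orientation']).as_matrix();print(R.round(3))
x=np.array([-.331,-.9436,0]);y=np.array([.9436,-.331,0]);k=np.array([630.5,128.2,68])
b=cv2.imread('pics/t0.png');m=(b[...,0].astype(int)-b[...,2]>80);m[:140]=0;m[200:]=0;m[:,:350]=0;m[:,410:]=0
c=np.argwhere(m).mean(0)[::-1];p=onz('top',c,128);print('bottle',c,p,(p-k)@x,(p-k)@y)
a=np.degrees(np.arctan2(y[1],y[0])-np.arctan2(R[1,1],R[0,1]));print('turn about z',(a+90)%180-90)
print('tip grasp now',o['ee_pos']+61*R[:,2])
"
```

```text
[[-0.95   0.313 -0.   ]
 [ 0.313  0.95  -0.001]
 [ 0.    -0.001 -1.   ]]
bottle [379.43846154 162.66923077] [661.91083936 -88.52191716 128.        ] 194.1018132013695 101.37422259883051
turn about z 88.93607393190786
tip grasp now [195.70507154 593.06008488 240.97000991]
```

Plan: approach with the fingers closing across the rail (tool y along cradle y). The turn is -91°, which keeps joint 6 in range. The bottle is 194 mm ahead and 101 mm to the side, so it is clear of the gripper body.

Emit:
{"method": "servo_tool", "body": {"plan": [[[-1,0.6,-0.65,0,0,0,-1],[-1,0.6,-0.65,0,0,0,-1],[-1,0.6,-0.65,0,0,0,-1],[-1,0.6,-0.65,0,0,0,-1],[-1,0.6,-0.65,0,0,0,-1]]]}}

```text
t: 0.52
ee_pos: [316.5, 462.1, 302.4]
orientation: [-1.164, -2.918, 0.001]
ft_force: [0.2, 1.2, -0.5]
width: 87.5
grasp_force: 0.0
```

Emit:
{"method": "servo_tool", "body": {"plan": [[[-1,0.6,-0.65,0,0,0,-1],[-1,0.6,-0.65,0,0,0,-1],[-1,0.6,-0.65,0,0,0,-1],[-1,0.6,-0.65,0,0,0,-1],[-1,0.6,-0.65,0,0,0,-1]]]}}

```text
t: 0.93
ee_pos: [436.6, 331.9, 302.4]
orientation: [-1.768, -2.596, 0.001]
ft_force: [0.0, 0.6, 0.1]
width: 87.7
grasp_force: 0.0
```

Emit:
{"method": "servo_tool", "body": {"plan": [[[-1,0.6,-0.65,0,0,0,-1],[-1,0.6,-0.65,0,0,0,-1],[-1,0.6,-0.65,0,0,0,-1],[-1,0.6,-0.65,0,0,0,-1],[-1,0.6,-0.65,0,0,0,-1]]]}}

```text
t: 1.35
ee_pos: [556.6, 201.9, 302.4]
orientation: [-2.288, -2.152, 0.001]
ft_force: [0.9, -0.1, 0.5]
width: 87.6
grasp_force: 0.0
```

Emit:
{"method": "servo_tool", "body": {"plan": [[[-1,0.6,-0.65,-0.5,0,0,-1],[-1,0.6,-0.65,-0.5,0,0,-1],[-1,0.6,-0.6,-0.5,0,0,-1],[-1,0,0,0,0,0,-0.2],[-1,0,0,0,0,0,0]]]}}

```text
t: 1.77
ee_pos: [627.8, 126.0, 240.6]
orientation: [-2.563, -1.814, 0.005]
ft_force: [-0.2, 0.0, 0.3]
width: 87.6
grasp_force: 0.0
```

Emit:
{"method": "servo_tool", "body": {"plan": [[[-1,0.07,0.05,-0.95,0,0,0],[-1,0,0,-0.95,0,0,0],[-1,0,0,-0.5,0,0,0],[-1,0,0,-0.35,0,0,0],[-1,0,0,0,0,0,0]]]}}

```text
t: 2.18
ee_pos: [628.7, 130.3, 130.4]
orientation: [-2.558, -1.82, 0.006]
ft_force: [-0.5, 0.5, 0.3]
width: 87.8
grasp_force: 0.0
```

```bash
python3 -c "
from h import *
grab('top','t1.png')
s=grab('side','s1.png');im=cv2.imread('pics/s1.png')[140:280,230:400];cv2.imwrite('pics/s1c.png',cv2.resize(im,None,fx=4,fy=4,interpolation=cv2.INTER_CUBIC))
o=readout.get_obs();print(o['ee_pos'],o['ft_force'])"
```

```text
[630.85023814 130.31866964 133.66011951] [ 0.19299666 -0.30496169  1.06383676]
```

View pics/s1c.png

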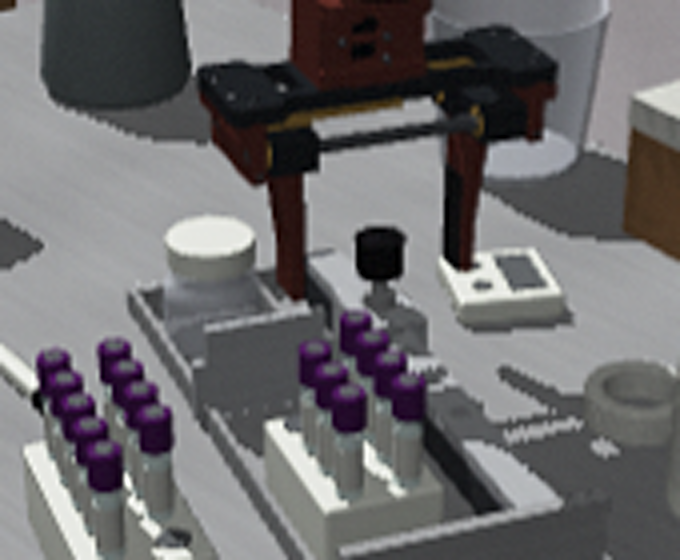

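The crop shows the knob at (380,255) between the two open fingers, with the jar, rack and plate clear of them. I'll lower slightly and close in stages.

Emit:
{"method": "servo_tool", "body": {"plan": [[[-1,0,-0.05,-0.1,0,0,0],[0.2,0,0,0,0,0,0],[0.2,0,0,0,0,0,0],[0.3,0,0,0,0,0,0],[0.3,0,0,0,0,0,0]]]}}

```text
t: 2.7
ee_pos: [631.0, 127.5, 129.4]
orientation: [2.562, 1.818, 0.002]
ft_force: [0.4, 0.5, 0.1]
width: 64.4
grasp_force: 0.0
```

Emit:
{"method": "servo_tool", "body": {"plan": [[[0.3,0,0,0,0,0,0],[0.3,0,0,0,0,0,0],[0.33,0,0,0,0,0,0],[0.36,0,0,0,0,0,0]]]}}

```text
t: 3.03
ee_pos: [630.6, 127.5, 128.6]
orientation: [-2.562, -1.818, 0.0]
ft_force: [0.8, 0.8, 0.3]
width: 38.1
grasp_force: 0.0
```

Emit:
{"method": "servo_tool", "body": {"plan": [[[0.36,0,0,0,0,0,0],[0.38,0,0,0,0,0,0],[0.4,0,0,0,0,0,0],[0.42,0,0,0,0,0,0]]]}}

```text
t: 3.37
ee_pos: [630.6, 127.5, 128.6]
orientation: [-2.562, -1.818, 0.0]
ft_force: [-0.4, -0.3, -0.0]
width: 26.3
grasp_force: 26.7
```

Emit:
{"method": "servo_tool", "body": {"plan": [[[0.7,0,0,0,0,0,0],[1,0,0,0.1,0,0,0],[1,0,0,0.1,0,0,0],[1,0,0,0.1,0,0,0],[1,0,0,0,0,0,0]]]}}

```text
t: 3.78
ee_pos: [630.5, 127.5, 141.0]
orientation: [-2.562, -1.818, 0.0]
ft_force: [1.8, -1.1, -7.1]
width: 26.1
grasp_force: 30.0
```

Lifted 12.4 mm with -7 N on the wrist, which matches the spring. Now slide.

Emit:
{"method": "servo_tool", "body": {"plan": [[[1,-0.04,-0.12,0,0,0,0],[1,-0.08,-0.24,0,0,0,0],[1,-0.08,-0.24,0,0,0,0],[1,-0.08,-0.24,0,0,0,0],[1,-0.04,-0.12,0,0,0,0]]]}}

```text
t: 4.2
ee_pos: [616.7, 87.4, 140.3]
orientation: [-2.562, -1.817, 0.003]
ft_force: [0.1, 1.5, -7.7]
width: 26.1
grasp_force: 30.0
```

Emit:
{"method": "servo_tool", "body": {"plan": [[[1,-0.08,-0.22,0,0,0,0],[1,-0.08,-0.22,0,0,0,0],[1,-0.06,-0.16,0,0,0,0],[1,-0.03,-0.09,0,0,0,0],[1,-0.03,-0.09,0,0,0,0]]]}}

```text
t: 4.62
ee_pos: [606.1, 57.3, 140.6]
orientation: [-2.562, -1.817, 0.001]
ft_force: [-0.7, 2.5, -7.9]
width: 25.7
grasp_force: 30.0
```

Emit:
{"method": "servo_tool", "body": {"plan": [[[1,-0.03,-0.09,0,0,0,0],[1,-0.03,-0.09,0,0,0,0],[1,-0.03,-0.09,0,0,0,0],[1,-0.03,-0.09,0,0,0,0],[1,0,0,0,0,0,0]]]}}

```text
t: 5.03
ee_pos: [601.2, 43.0, 140.5]
orientation: [-2.561, -1.818, 0.002]
ft_force: [-4.1, 2.1, -7.8]
width: 25.9
grasp_force: 30.0
```

Emit:
{"method": "servo_tool", "body": {"plan": [[[1,-0.04,-0.07,0,0,0,0],[1,-0.03,-0.06,0,0,0,0],[1,-0.03,-0.06,0,0,0,0],[1,0,0,-0.06,0,0,0],[1,0,0,-0.05,0,0,0]]]}}

```text
t: 5.45
ee_pos: [598.3, 35.6, 136.5]
orientation: [2.561, 1.818, 0.001]
ft_force: [-0.0, 1.6, -6.2]
width: 25.7
grasp_force: 30.0
```

Emit:
{"method": "servo_tool", "body": {"plan": [[[1,-0.01,-0.03,-0.02,0,0,0],[1,0,0,-0.02,0,0,0],[1,0,0,0,0,0,0]]]}}

```text
t: 5.7
ee_pos: [598.2, 34.9, 135.5]
orientation: [2.561, 1.818, 0.002]
ft_force: [-0.9, 4.6, 0.9]
width: 25.8
grasp_force: 30.0
```

Pin tip is on the strip (lift 6.9 mm, fz +0.9 N). Slide on with light contact.

Emit:
{"method": "servo_tool", "body": {"plan": [[[1,-0.01,-0.03,0,0,0,0],[1,-0.01,-0.03,0,0,0,0],[1,-0.01,-0.03,0,0,0,0],[1,-0.01,-0.03,0,0,0,0],[1,0,0,0,0,0,0]]]}}

```text
t: 6.12
ee_pos: [596.5, 30.3, 135.4]
orientation: [2.561, 1.818, 0.003]
ft_force: [-0.4, 6.0, -0.8]
width: 26.2
grasp_force: 30.0
```

Emit:
{"method": "servo_tool", "body": {"plan": [[[1,-0.01,-0.03,0,0,0,0],[1,0,0,0,0,0,0]]]}}

```text
t: 6.28
ee_pos: [596.1, 29.0, 135.3]
orientation: [2.561, 1.818, 0.003]
ft_force: [-0.9, 5.8, -1.1]
width: 25.6
grasp_force: 30.0
```

Emit:
{"method": "servo_tool", "body": {"plan": [[[1,-0.01,-0.03,0,0,0,0],[1,0,0,0,0,0,0]]]}}

```text
t: 6.45
ee_pos: [595.5, 27.5, 134.9]
orientation: [2.561, 1.818, 0.002]
ft_force: [3.0, 3.2, -6.2]
width: 25.6
grasp_force: 30.0
```

The force dropped to -6.2 N, so the pin is at the hole edge. Nudge 0.6 mm towards the centre and lower.

Emit:
{"method": "servo_tool", "body": {"plan": [[[1,-0.005,-0.015,0,0,0,0],[1,0,0,-0.04,0,0,0],[1,0,0,-0.04,0,0,0],[1,0,0,0,0,0,0]]]}}

```text
t: 6.78
ee_pos: [595.2, 26.8, 131.3]
orientation: [2.562, 1.818, 0.001]
ft_force: [2.4, 3.5, -4.8]
width: 26.1
grasp_force: 30.0
```

Emit:
{"method": "servo_tool", "body": {"plan": [[[1,0,0,-0.04,0,0,0],[1,0,0,-0.025,0,0,0],[1,0,0,0,0,0,0]]]}}

```text
t: 7.03
ee_pos: [595.2, 26.9, 128.8]
orientation: [2.562, 1.818, 0.001]
ft_force: [2.4, 3.0, -4.6]
width: 25.9
grasp_force: 30.0
```

Emit:
{"method": "servo_tool", "body": {"plan": [[[0.3,0,0,0,0,0,0],[0,0,0,0,0,0,0],[-0.2,0,0,0,0,0,0],[-0.2,0,0,0,0,0,0],[-0.2,0,0,0,0,0,0]]]}}

```text
t: 7.45
ee_pos: [594.8, 26.7, 129.0]
orientation: [2.562, 1.818, -0.0]
ft_force: [-0.8, 0.4, 0.3]
width: 51.7
grasp_force: 0.0
```

Emit:
{"method": "servo_tool", "body": {"plan": [[[-0.2,0,0,0.3,0,0,0],[-0.2,0,0,0.8,0,0,0],[-0.2,0,0,0.95,0,0,0],[-0.2,0,0,0.95,0,0,0],[-0.2,0,0,0,0,0,0]]]}}

```text
t: 7.87
ee_pos: [598.4, 27.0, 257.2]
orientation: [2.556, 1.814, 0.016]
ft_force: [2.0, -0.3, 0.7]
width: 52.7
grasp_force: 0.0
```

Emit:
{"method": "servo_tool", "body": {"plan": [[[-0.2,0.3,0.9,0.2,0,0,0],[-0.2,0.3,0.9,0.2,0,0,0],[-0.2,0.3,0.9,0,0,0,0],[-0.2,0.3,0.9,0,0,0,0],[-0.2,0.3,0.9,0,0,0,0]]]}}

```text
t: 8.28
ee_pos: [655.1, 208.5, 265.9]
orientation: [2.562, 1.818, 0.001]
ft_force: [1.5, -0.4, 0.6]
width: 52.2
grasp_force: 0.0
```

Emit:
{"method": "servo_tool", "body": {"plan": [[[-0.2,0,0.9,0,0,0,0],[-0.2,0,0.9,0,0,0,0],[-0.2,0,0.9,0,0,0,0],[-0.2,0,0,0,0,0,0]]]}}

```text
t: 8.62
ee_pos: [654.0, 321.0, 265.3]
orientation: [-2.557, -1.824, -0.003]
ft_force: [-0.1, 0.5, -0.1]
width: 52.9
grasp_force: 0.0
```

```bash
python3 -c "
from h import *
grab('top','t2.png');grab('side','s2.png')
a=cv2.imread('pics/t2.png')[150:290,190:400];b=cv2.imread('pics/s2.png')[170:310,220:430]
cv2.imwrite('pics/c2.png',np.vstack([cv2.resize(i,None,fx=2.1,fy=2.1,interpolation=cv2.INTER_CUBIC) for i in(a,b)]))
def blob(f,x0,x1,y0,y1,th=45):
    g=cv2.cvtColor(cv2.imread(f),cv2.COLOR_BGR2GRAY)[y0:y1,x0:x1]
    n,l,s,c=cv2.connectedComponentsWithStats((g<th).astype(np.uint8)); i=1+np.argmax(s[1:,4]); return c[i]+[x0,y0],s[i]
u=proj('top',[595.2,26.8,68])[0].astype(int);v=proj('side',[595.2,26.8,68])[0].astype(int);print(u,v)
a=blob('pics/t2.png',u[0]-14,u[0]+14,u[1]-13,u[1]+13);b=blob('pics/s2.png',v[0]-14,v[0]+14,v[1]-13,v[1]+13);print(a,b)
c1,d1=ray('top',a[0]);c2,d2=ray('side',b[0])
s=np.linalg.lstsq(np.c_[d1,-d2],c2-c1,rcond=None)[0];print(c1+d1*s[0],c2+d2*s[1])
"
```

```text
[315 203] [345 225]
(array([315.94078947, 203.33552632]), array([  9,   6,  13,  16, 152], dtype=int32)) (array([345.09497207, 225.59776536]), array([  8,   7,  14,  15, 179], dtype=int32))
[596.3861849   26.77739942  67.84874026] [595.31661358  27.65200226  67.61173618]
```

View pics/c2.png

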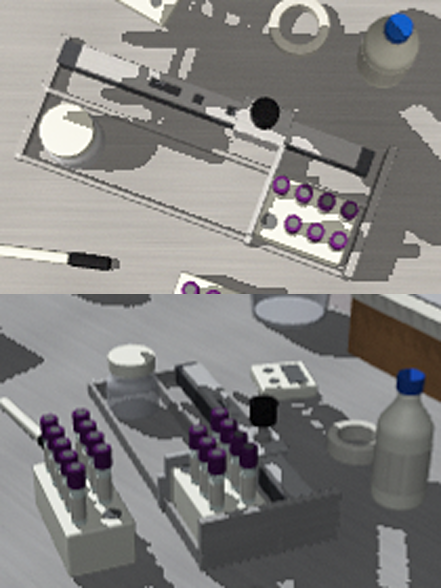

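The knob at crop (264,112) is at height 67.7 mm, so the pin is fully down. The rack sits between the plate and the end stop, and the bystanders are where they were. Handing in.

```bash
python3 -c "
from h import *
print(close_job())"
```

```text
the job is handed in; nothing more can be done
None
```

The job is handed in: the short rack is held between the gate and the end stop with an estimated 9 mm of play, the pin has dropped fully into the third hole, and the gripper has let go and is clear.

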